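Dial open the locked reagent chest

ROBOT

A 6-joint arm with a two-finger parallel gripper is mounted at the origin on the work surface. World frame = base frame: x ahead of the robot, y to its left, z up, the work surface at z = 0. Lengths are in m, angles in degrees, forces in N, time in s.
With the tool pointing down it reaches from about 0.35 to 0.875 m from the base axis. Payload 4.2 kg.
Tool frame: the origin (TCP) lies where the fingers leave the gripper's body, on its centre line; the fingertips stand 70 mm ahead of it and the grasp point (between the pads) lies 51 mm ahead of it; z points along the fingers, y is the direction in which the jaws open and shut (so a half turn about z gives the same grasp; the last joint's range is limited). The gripper opens to 87 mm and grips with 3 to 60 N. Pads are 19 mm wide; open, the fingers measure 117 mm over their backs; the gripper's body (75 mm by 190 mm) begins 51 mm behind the grasp point.
Start: joints at [80.019, 22.042, 0.453, 0, -68.411, -14.817], TCP at [0.262, 0.567, 0.292] pointing down, gripper open.
Joint ranges: [-179.83, 179.83], [-69.29, 118.12], [-61.27, 80.66], [-181.25, 117.63], [-171.15, -9.14], [-177.46, 177.46]. Speed limits (degrees/s): [159.86, 159.86, 180, 180, 180, 180].

INTERFACE

Orientations are given as a 3x3 rotation matrix whose columns are the frame's x, y, z axes.
In Python, from station import sense, capture, camera_model, finish_job gives the robot as it stands.
- The arm moves only by the shell command python3 -m inch 'ROWS'. ROWS is JSON, a list of rows, each an object with "hand": the closure, from 0 (fully open) to 1 (shut); "slide": the shift along the world's x, y, z in cm, a list of three; "yaw": the turn about the world's z in rad. A call has 1 to 10 rows; each row is the pose to reach, as a shift and turn from the pose commanded when the call began; what a row does not reach only later rows make up. A row lasts 1/8 s, in which the tool goes at most 62.5 mm and 10.7 degrees, less where a joint would pass 70% of its speed; a pose out of reach is approached as far as the arm can. A call with a gripper value outside its range is refused whole. The fingers move at their own pace and stop on an object; the grip force is fixed at half the most. Time passes only in rows, so rows that repeat a pose let the fingers close. It gives the time, the measured TCP pose, the force and the opening at its end, in the units of the state.
- sense(): the state, without advancing time (a new reading comes with each control period).
- capture(name): name is "side" or "top"; returns the picture (420x560x3 uint8, blue, green, red); there is no depth.
- camera_model(name): a dict with "mtx" (3x3 intrinsics, pixels), "k1" (the pictures are not rectified: a ray, as slopes to the right and down, at radius r is drawn at 1 + k1 r^2 times it, then the intrinsics apply), "xyz" and "orientation" of the camera in the world. Camera axes: x right, y up, looking along -z (the intrinsics and any distortion apply to the point x, -y, -z); pixel columns grow to the right and rows downward; lengths in m; the calibration is good to about 2 mm. A picture is of the moment at which its call begins. camera_model takes no time and is no camera call.
- finish_job(): hands the job in, once; it reports no verdict.
The state is a dict: "time_s": time; "joints": joint angles; "joint_velocities": joint speeds; "effort": joint torques, N m; "tcp_pos": TCP position; "ee_rot": TCP orientation; "wrist_force": force on the tool from outside, world axes, zero at the start; "moment": the same for the moment, N m; "gripper_width": opening from 0.0 (shut) to 1.0 (fully open).
Only numpy, scipy, OpenCV 4.12 (cv2) and the standard library are available. Lean on these libraries where they do the work, as an engineer would, in place of code of your own. Each camera call takes 0.05 s, during which the arm holds its last target. There are 200 camera calls.

TASK

Unlock the blue reagent chest with the dial on its lid: turn the dial left to 3, then right to 17, pausing a moment on each number and not running past it. Then turn it left again and, pressing the dial in only lightly, feel for the spot between 1 and 3 where it drops in (its exact place differs each time); keep it pressed in, turn it right until it stops, and let go so that it stays in. Do not lean on the dial or force it at the stop (15 N at most), and leave the bottles and jars standing where they are.

Things in the scene. Friction and masses are not known exactly. Their poses are not given: they have to be found in the camera images.
- chest: Blue steel chest fixed to the bench, 220 mm (its x) by 300 mm (its y), 120 mm tall; origin at the centre of its underside, z up, x pointing away from the robot (turned up to 0.3 rad). The dial's upright axis passes through the origin, mid-lid. A fixed aluminium ring, 110 mm across, 4 mm thick, lies on the lid under the dial
- index (a point): Yellow index mark on the lid, 60 mm from the dial's axis along the chest's +x (far side, 12 o'clock seen from the robot), 120 mm above the bench. The dial mark standing here is the number set. 20 marks 18 degrees (0.314 rad) apart, numbered 0 to 19 clockwise: 0 is thick and red; 5, 10, 15 are long
- knob: The dial itself: black disc 84 mm across, 8 mm thick, with white marks and an upright aluminium grip bar across it. Origin on the axis at the disc's underside, 135 mm above the bench when out; x along the bar towards number 0, z up. It is pressed in by pushing straight down on the disc or through the gripped bar
- dial_grip (a point): Centre of the dial's grip bar, on the axis, 159 mm above the bench when out: bar 56 mm long (its x), 14 mm thick (its y, gripped across), 34 mm tall, i.e. reaching 17 mm above this point. The disc's top lies 16 mm below this point; fingertips go on or just above the disc
- dial (a joint): Turn of the dial in rad, positive to the left (counter-clockwise seen from above), 0 when number 0 is at the index. Left brings up 1, 2, 3 (0.314, 0.628, 0.942 rad), right from 0 brings up 19, 18, 17 (-0.314, -0.628, -0.942 rad). Starts anywhere from -0.6 to 0.6. Friction about 0.06 N m
- dial_in (a joint): How far the dial is pressed in, m: 0 out, 0.011 fully in. Spring: 4 N out, 6 N in. Elsewhere it goes in about 2 mm, then meets a hard plate; at the spot (0.045 rad either side, centre within 0.36 to 0.90 rad) it goes in 11 mm. Once in it cannot turn left; turned right the lock holds it in (8 to 9 mm) when let go, to a hard stop at -0.30 rad. Loads over 20 N break the lock
- vial_mid (a point): small amber bottle with white cap, 26 mm across, 45 mm tall, standing on the chest's lid at its near left corner; bystander, point half-way up
- jar_mid (a point): small white jar, 34 mm across, 35 mm tall, standing on the chest's lid at its far right corner; bystander, point half-way up
- bottle_a_mid (a point): amber bottle with black cap, 56 mm across, 105 mm tall, standing on the bench left of the chest; bystander, point half-way up
- bottle_b_mid (a point): amber bottle with white cap, 48 mm across, 90 mm tall, standing on the bench right of the chest; bystander, point half-way up

How it is judged:
By the outcome, as a careful person would: the job done as asked, in the order asked, and still so for the second after the job is handed in, with the robot touching nothing.
It also fails if it takes over 72 s, if anything falls off the work surface, if the arm or the gripper's body presses on something with over 40 N, if the wrist force passes 120 N, or if a joint passes its speed limit or range.

## Working session

There is one attempt and no reset: what is moved stays moved. The work goes in short steps, Python scripts to look and compute and a shell command to move; the robot and the scene stay as the last step left them, time stands still between calls to the robot, and variables do not carry over. Pictures are saved under pics/ and viewed, about 8 in all and at most 12, crops included, and the job is handed in when it is done.

```bash
mkdir -p pics; ls; python3 - <<'E'
from station import sense,capture,camera_model
import cv2
s=sense();print(s)
for n in("top","side"):
    print(camera_model(n)); cv2.imwrite(f"pics/{n}0.png",capture(n))
E
```

```text
pics
{'time_s': 0.0, 'joints': array([ 8.00195223e+01,  2.20899184e+01,  3.81329570e-01, -3.07783062e-02,
       -6.84104745e+01, -1.48152081e+01]), 'joint_velocities': array([-0.00037274, -0.00020769, -0.07615196, -0.02674021,  0.07128915,
       -0.00129308]), 'effort': array([ 1.67239104e-03, -3.90658557e+01,  1.87401509e+01,  4.21990022e+00,
        1.08613889e-02, -1.86328384e-04]), 'tcp_pos': array([0.26191104, 0.56698577, 0.29117427]), 'ee_rot': array([[ 9.07725950e-01, -4.19562718e-01, -8.52080138e-04],
       [-4.19563580e-01, -9.07723835e-01, -1.95998112e-03],
       [ 4.88815545e-05,  2.13662752e-03, -9.99997716e-01]]), 'wrist_force': array([-0.23961361,  0.30609447,  0.06293216]), 'moment': array([-0.01408393, -0.02664484,  0.05438917]), 'gripper_width': 1.001948297444482}
{'mtx': array([[391.55690116,   0.        , 280.14347293],
       [  0.        , 391.55690116, 201.7544353 ],
       [  0.        ,   0.        ,   1.        ]]), 'k1': -0.0831984800530353, 'xyz': array([0.49297258, 0.01262236, 0.81220596]), 'orientation': array([[-0.01052537,  0.992282  , -0.12355425],
       [-0.99944053, -0.01436229, -0.03020508],
       [-0.03174648,  0.12316721,  0.99187802]])}
{'mtx': array([[397.41017041,   0.        , 279.55233721],
       [  0.        , 397.41017041, 213.51038572],
       [  0.        ,   0.        ,   1.        ]]), 'k1': -0.0002318057804582149, 'xyz': array([0.48503827, 0.47314553, 0.672704  ]), 'orientation': array([[-0.97546384,  0.17217823, -0.13720403],
       [-0.22004662, -0.74250949,  0.63266037],
       [ 0.00705505,  0.64732859,  0.7621784 ]])}
```

View pics/top0.png

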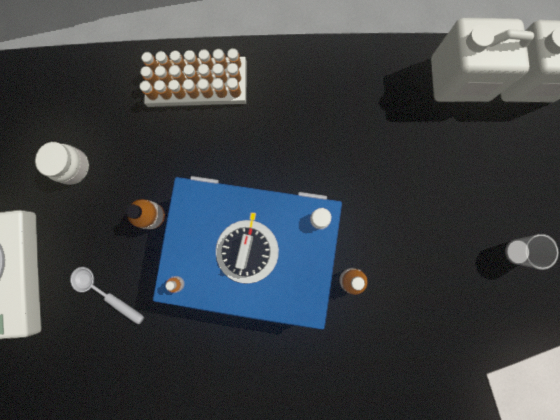

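View pics/side0.png

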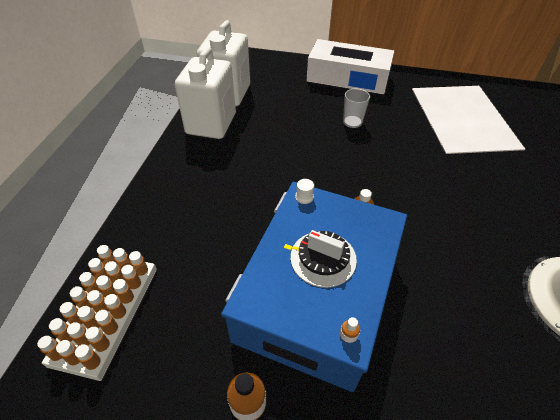

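The top view shows the chest with its dial at about (247,252), the yellow index at (253,217), the red end of the bar near (248,240), the vial at (174,286), the jar at (320,218), and the bottles at (150,215) and (354,281). The side view agrees. Next I measure.

```bash
cat > h.py <<'E'
import numpy as np,cv2
from station import sense,capture,camera_model
def to_plane(n,px,z):
    m=camera_model(n);K=m["mtx"];k=m["k1"]
    px=np.atleast_2d(np.asarray(px,float))
    u=cv2.undistortPoints(px[:,None],K,np.array([k,0,0,0,0.]))[:,0]
    d=np.c_[u[:,0],-u[:,1],-np.ones(len(u))]@m["orientation"].T
    return m["xyz"]+d*((z-m["xyz"][2])/d[:,2])[:,None]
def to_px(n,P):
    m=camera_model(n);p=(np.atleast_2d(P)-m["xyz"])@m["orientation"]
    p=p*[1,-1,-1]
    return cv2.projectPoints(p,np.zeros(3),np.zeros(3),m["mtx"],np.array([m["k1"],0,0,0,0.]))[0][:,0]
def big(mask):
    c=cv2.findContours(mask.astype(np.uint8),cv2.RETR_EXTERNAL,cv2.CHAIN_APPROX_NONE)[0]
    return max(c,key=cv2.contourArea)[:,0].astype(float)
def rect(P):
    return cv2.minAreaRect(P[:,:2].astype(np.float32)*1000)
def cen(mask): 
    r,c=np.nonzero(mask);return np.array([c.mean(),r.mean()]),len(r)
E
python3 - <<'E'
from h import *
for n in("top","side"):
    im=cv2.imread(f"pics/{n}0.png");H,S,V=cv2.split(cv2.cvtColor(im,cv2.COLOR_BGR2HSV))
    near=np.zeros(H.shape,bool)
    if n=="top": near[170:340,150:350]=1
    else: near[180:340,230:400]=1
    b=(H>95)&(H<125)&(S>120)&(V>60)
    if n=="top":
        P=to_plane(n,big(b),.12);print(n,"chest",rect(P))
    y=(H>20)&(H<35)&(S>150)&(V>120)&near;c,k=cen(y);print("yellow",c,k,to_plane(n,c,.12))
    r=((H<6)|(H>174))&(S>120)&(V>80)&near;rr,cc=np.nonzero(r);print("red n",len(rr),cen(r))
    # ring: grey bright within chest
    g=(S<60)&(V>110)&near
    lab=cv2.connectedComponentsWithStats(g.astype(np.uint8))
    for i in range(1,lab[0]):
        if lab[2][i,4]>60:
            print("grey",lab[2][i],lab[3][i])
x,y=247,252
im=cv2.imread("pics/top0.png")[207:297,197:297];a=cv2.resize(im,(540,486)[::1],interpolation=cv2.INTER_CUBIC)
im=cv2.imread("pics/side0.png")[220:292,276:366]
cv2.imwrite("pics/crop0.png",a)
E
```

```text
top chest ((492.51422119140625, 93.0417709350586), (307.68597412109375, 227.9850616455078), 80.69598388671875)
yellow [251.78787879 218.39393939] 33 [[0.55011586 0.08445494 0.12      ]]
red n 27 (array([248.48148148, 233.74074074]), 27)
grey [191 176  27   7  98] [203.86734694 179.29591837]
grey [298 192  29   7 103] [312.17475728 195.19417476]
grey [310 208  21  21 344] [320.36337209 218.04651163]
grey [ 216  220   63   63 1797] [247.48580968 251.50027824]
grey [165 281  11  10  79] [170.12658228 285.10126582]
yellow [290.54166667 246.91666667] 48 [[0.54986593 0.0829684  0.12      ]]
red n 35 (array([310.        , 237.68571429]), 35)
grey [295 180  19  24 379] [304.40369393 191.21108179]
grey [360 189  12  13 126] [364.95238095 194.74603175]
grey [ 290  230   67   58 1715] [323.36443149 259.80174927]
grey [347 317  11  14 118] [351.88983051 323.52542373]
grey [340 329  20  11  65] [347.21538462 336.44615385]
```

View pics/crop0.png

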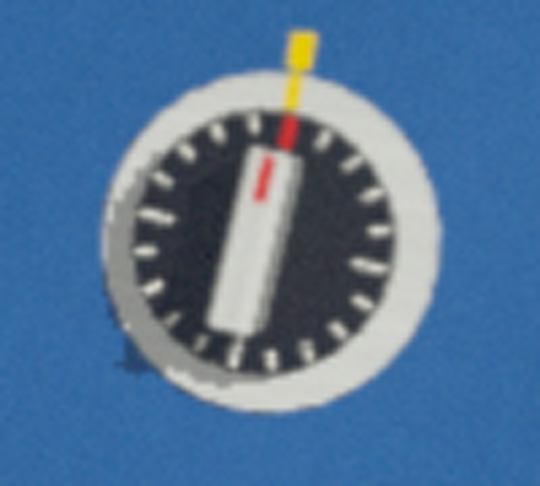

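```bash
python3 - <<'E'
from h import *
for n,box in(("top",(212,284,210,286)),("side",(226,292,284,362))):
    im=cv2.imread(f"pics/{n}0.png");H,S,V=cv2.split(cv2.cvtColor(im,cv2.COLOR_BGR2HSV))
    near=np.zeros(H.shape,bool);near[box[0]:box[1],box[2]:box[3]]=1
    blue=(H>95)&(H<125)&(S>120)
    m=near&~blue&~((H>18)&(H<35)&(S>120)); m=cv2.morphologyEx(m.astype(np.uint8),cv2.MORPH_OPEN,np.ones((3,3)))
    P=to_plane(n,big(m),.124)[:,:2]
    if n=="side":  # bar top may stick out; keep lower half
        pass
    c,r=cv2.minEnclosingCircle(P.astype(np.float32)*1000);e=cv2.fitEllipse(P.astype(np.float32)*1000)
    print(n,c,r,e)
    r_=((H<6)|(H>174))&(S>120)&(V>80)&near
    k,_,st,ce=cv2.connectedComponentsWithStats(r_.astype(np.uint8),connectivity=8)
    for i in range(1,k):
        print("red",st[i,4],ce[i],"disc",to_plane(n,ce[i],.143)[0,:2],"bartop",to_plane(n,ce[i],.176)[0,:2])
    # bar top: bright grey, elongated
    g=(V>150)&(S<60)&near
    k,_,st,ce=cv2.connectedComponentsWithStats(g.astype(np.uint8),connectivity=4)
    lab=_
    for i in range(1,k):
        if st[i,4]>60: print("grey",st[i],rect(to_plane(n,np.argwhere(lab==i)[:,::-1],.176)))
t=to_plane("top",[[251.8,218.4],[247.5,251.5]],.12)
for q in ((174,286,.165,"vial"),(320.4,218,.155,"jar"),(150,213,.08,'a'),(354,281,.08,'b')): print(q[3],to_plane("top",q[:2],q[2]))
E
```

```text
top (492.3899230957031, 93.37799835205078) 56.222713470458984 ((491.603759765625, 93.57228088378906), (108.49127197265625, 111.52935791015625), 170.1354522705078)
red 19 [249.78947368 231.15789474] disc [0.5263329  0.08555412] bartop [0.52468783 0.0819577 ]
red 8 [245.375 239.875] disc [0.51152002 0.09316257] bartop [0.5106054  0.08919096]
grey [216 220  35  36 265] ((520.966796875, 114.8813247680664), (22.33595848083496, 78.99461364746094), 41.24904251098633)
grey [227 220  52  63 749] ((483.9246520996094, 70.04730224609375), (62.855648040771484, 101.91407775878906), 64.39238739013672)
grey [236 234  16  36 279] ((491.9210510253906, 92.88220977783203), (14.65963363647461, 56.22429275512695), 75.18840026855469)
side (494.6686706542969, 93.32697296142578) 57.895408630371094 ((491.9841613769531, 94.58600616455078), (107.03678131103516, 112.11785125732422), 179.39260864257812)
red 19 [314.84210526 233.73684211] disc [0.51292037 0.06350921] bartop [0.51118335 0.08902912]
red 16 [304.25  242.375] disc [0.52700592 0.08514302] bartop [0.52439138 0.10931517]
grey [293 230  54  18 292] ((502.849853515625, 96.12227630615234), (82.19161987304688, 31.94456672668457), 11.366952896118164)
grey [345 242  12  38 168] ((450.8558044433594, 125.96281433105469), (15.71540641784668, 66.44571685791016), 8.072047233581543)
grey [290 249  26  36 251] ((523.1406860351562, 155.2753448486328), (18.874452590942383, 68.07134246826172), 34.26567459106445)
vial [[0.43577774 0.20938141 0.165     ]]
jar [[ 0.54636278 -0.03472208  0.155     ]]
a [[0.56607146 0.28472804 0.08      ]]
b [[ 0.43530358 -0.09947129  0.08      ]]
```

The measurements from the two views agree. The axis is at (0.492, 0.0935), chest yaw is about −9.3° and bar yaw about −14°, so the dial sits at about −0.08 rad. I'll move above the dial with yaw +0.185.

```bash
python3 -m inch '[{"hand":0,"slide":[0.9,-1.9,0],"yaw":0.01},{"hand":0,"slide":[3,-6,0],"yaw":0.03},{"hand":0,"slide":[5.5,-11.5,0],"yaw":0.05},{"hand":0,"slide":[8.2,-17,0],"yaw":0.07},{"hand":0,"slide":[11,-22.6,0],"yaw":0.09},{"hand":0,"slide":[13.7,-28.2,0],"yaw":0.11},{"hand":0,"slide":[16.5,-34,0],"yaw":0.13},{"hand":0,"slide":[19.2,-39.5,0],"yaw":0.15},{"hand":0,"slide":[21.8,-45,0],"yaw":0.17},{"hand":0,"slide":[23,-47.4,0],"yaw":0.185}]'
python3 -m inch '[{"hand":0,"slide":[0,0,-1],"yaw":0},{"hand":0,"slide":[0,0,-2],"yaw":0},{"hand":0,"slide":[0,0,-3],"yaw":0}]'
python3 - <<'E'
from h import *
s=sense();print(s["tcp_pos"],s["ee_rot"][:2,0],np.degrees(np.arctan2(s["ee_rot"][1,0],s["ee_rot"][0,0])),s["joints"],s["wrist_force"])
E
```

```text
time_s: 1.35
tcp_pos: [0.492, 0.0897, 0.2922]
ee_rot: [[0.969, -0.248, -0.001], [-0.248, -0.969, -0.0], [-0.0, 0.0, -1.0]]
wrist_force: [0.0, 0.8, -0.6]
gripper_width: 1.0
time_s: 1.72
tcp_pos: [0.4914, 0.094, 0.2613]
ee_rot: [[0.97, -0.244, -0.001], [-0.244, -0.97, -0.0], [-0.001, 0.0, -1.0]]
wrist_force: [0.1, 0.7, -0.2]
gripper_width: 1.001
[0.49140955 0.09395492 0.2612988 ] [ 0.96979533 -0.24391901] -14.117963474608569 [ 2.94449044e+01  1.14493846e+01 -1.93799852e+01 -1.36335236e-02
 -5.92171847e+01  4.64441229e+01] [ 0.12575261  0.70429316 -0.19364994]
```

```bash
python3 -m inch '[{"hand":0,"slide":[0,-0.05,-1],"yaw":0},{"hand":0.3,"slide":[0,-0.05,-2.2],"yaw":0},{"hand":0.6,"slide":[0,-0.05,-3.4],"yaw":0},{"hand":0.7,"slide":[0,-0.05,-4.2],"yaw":0},{"hand":0.77,"slide":[0,-0.05,-4.5],"yaw":0},{"hand":0.77,"slide":[0,-0.05,-4.5],"yaw":0},{"hand":0.77,"slide":[0,-0.05,-4.5],"yaw":0},{"hand":0.77,"slide":[0,-0.05,-4.5],"yaw":0}]'
python3 - <<'E'
from h import *
a=capture("top")[190:310,180:320];b=capture("side")[190:310,250:390]
cv2.imwrite("pics/c1.png",cv2.resize(np.vstack([a,b]),None,fx=2.4,fy=2.4,interpolation=cv2.INTER_CUBIC))
E
```

```text
time_s: 2.72
tcp_pos: [0.4923, 0.0929, 0.2176]
ee_rot: [[0.969, -0.245, 0.001], [-0.245, -0.969, 0.0], [0.001, -0.001, -1.0]]
wrist_force: [0.0, -0.3, -1.2]
gripper_width: 0.292
```

View pics/c1.png

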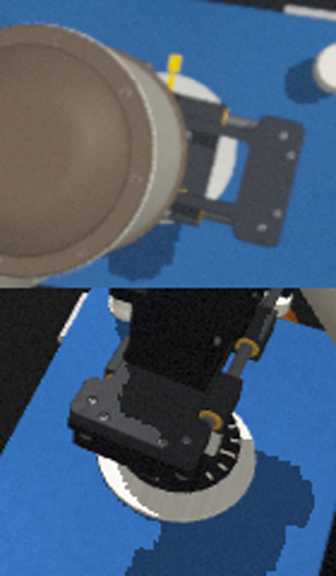

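The gripper straddles the bar with the disc clear below and nothing touched; the dial itself is mostly hidden from above. I'll close the fingers.

```bash
python3 -m inch '[{"hand":0.82,"slide":[0,0,0],"yaw":0},{"hand":0.86,"slide":[0,0,0],"yaw":0},{"hand":1,"slide":[0,0,0],"yaw":0},{"hand":1,"slide":[0,0,0],"yaw":0},{"hand":1,"slide":[0,0,0],"yaw":0}]'
python3 - <<'E'
from h import *
s=sense();print(s["tcp_pos"],np.degrees(np.arctan2(s["ee_rot"][1,0],s["ee_rot"][0,0])),s["wrist_force"],s["moment"])
E
```

```text
time_s: 3.45
tcp_pos: [0.4923, 0.0933, 0.2173]
ee_rot: [[0.969, -0.245, 0.001], [-0.245, -0.969, 0.001], [0.0, -0.001, -1.0]]
wrist_force: [0.4, 4.5, -0.1]
gripper_width: 0.16
[0.49228165 0.09329962 0.21732892] -14.191974599111727 [ 0.41695464  4.54337023 -0.14824522] [1.15723895 0.14220074 0.02648188]
```

```bash
python3 -m inch '[{"hand":1,"slide":[0,0.05,0],"yaw":0},{"hand":1,"slide":[0,0.05,0],"yaw":0.04},{"hand":1,"slide":[0,0.05,0],"yaw":0.08},{"hand":1,"slide":[0,0.05,0],"yaw":0.08}]'
python3 - <<'E'
from h import *
s=sense();print(s["tcp_pos"],np.degrees(np.arctan2(s["ee_rot"][1,0],s["ee_rot"][0,0])),s["wrist_force"],s["moment"])
a=capture("top")[190:310,180:320];b=capture("side")[190:310,250:390]
cv2.imwrite("pics/c2.png",cv2.resize(np.vstack([a,b]),None,fx=2.4,fy=2.4,interpolation=cv2.INTER_CUBIC))
E
```

```text
time_s: 3.95
tcp_pos: [0.4923, 0.0934, 0.2173]
ee_rot: [[0.986, -0.167, 0.0], [-0.167, -0.986, 0.0], [0.0, -0.0, -1.0]]
wrist_force: [0.6, 2.8, -0.3]
gripper_width: 0.159
[0.49227751 0.09339881 0.21733862] -9.639713539324632 [ 0.57803028  2.83891866 -0.25708438] [ 0.75615854 -0.06322833  0.0060861 ]
```

```bash
python3 -m inch '[{"hand":1,"slide":[0,0.07,0],"yaw":0.06},{"hand":1,"slide":[0,0.07,0],"yaw":0.18},{"hand":1,"slide":[0,0.07,0],"yaw":0.3},{"hand":1,"slide":[0,0.07,0],"yaw":0.42},{"hand":1,"slide":[0,0.07,0],"yaw":0.54},{"hand":1,"slide":[0,0.07,0],"yaw":0.66},{"hand":1,"slide":[0,0.07,0],"yaw":0.75},{"hand":1,"slide":[0,0.07,0],"yaw":0.81},{"hand":1,"slide":[0,0.07,0],"yaw":0.85},{"hand":1,"slide":[0,0.07,0],"yaw":0.85}]'
python3 - <<'E'
from h import *
s=sense();print(s["tcp_pos"],np.degrees(np.arctan2(s["ee_rot"][1,0],s["ee_rot"][0,0])),s["wrist_force"],s["moment"])
a=capture("top")[190:310,180:320];b=capture("side")[190:310,250:390]
cv2.imwrite("pics/c3.png",cv2.resize(np.vstack([a,b]),None,fx=2.4,fy=2.4,interpolation=cv2.INTER_CUBIC))
E
```

```text
time_s: 5.3
tcp_pos: [0.4922, 0.0938, 0.2173]
ee_rot: [[0.777, 0.63, 0.0], [0.63, -0.777, -0.001], [-0.0, 0.001, -1.0]]
wrist_force: [0.5, 0.9, -0.1]
gripper_width: 0.156
[0.49223032 0.09375237 0.21732428] 39.046185974039524 [ 0.53849003  0.93504764 -0.08474407] [ 0.13144483 -0.34978432  0.01309358]
```

View pics/c3.png

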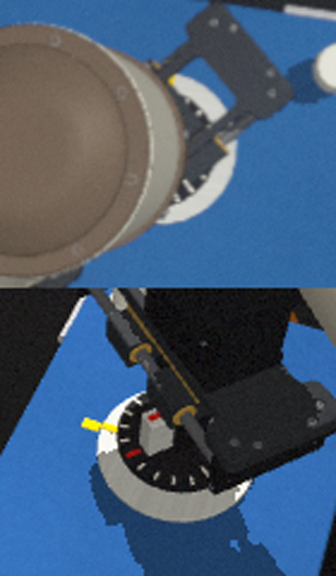

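The side view shows the dial well: the red mark is at crop (134,453), left of the yellow index at (92,424), so it is just short of 3. I'll measure the dial angle from this view.

```bash
cat >> h.py <<'E'
def dial(C=np.array([.4922,.0937]),drop=0):
    im=capture("side");H,S,V=cv2.split(cv2.cvtColor(im,cv2.COLOR_BGR2HSV))
    near=np.zeros(H.shape,bool);near[226:292,284:362]=1
    r_=((H<7)|(H>173))&(S>110)&(V>60)&near
    k,_,st,ce=cv2.connectedComponentsWithStats(r_.astype(np.uint8),connectivity=8)
    y=-9.3
    for i in range(1,k):
        if st[i,4]>3:
            for z,nm in((.143-drop,"disc"),(.176-drop,"bar")):
                d=to_plane("side",ce[i],z)[0,:2]-C
                print("red",st[i,4],ce[i].round(1),nm,"r",np.hypot(*d).round(4),"dial",(np.arctan2(d[1],d[0])-np.radians(y)).round(3))
    s=sense();t=np.arctan2(s["ee_rot"][1,0],s["ee_rot"][0,0])
    print("t",s["time_s"],"tcp",s["tcp_pos"].round(4),"tooldial",(t-np.radians(y)).round(3),"F",s["wrist_force"].round(1),"M",s["moment"].round(2),"w",round(s["gripper_width"],3))
    return im
E
python3 - <<'E'
from h import *
im=dial()
# centre the ring's outer edge vs earlier; print white mark angles too
H,S,V=cv2.split(cv2.cvtColor(im,cv2.COLOR_BGR2HSV))
y=(H>20)&(H<35)&(S>150)&(V>120);y[:220]=0;y[270:]=0
c,k=cen(y);d=to_plane("side",c,.12)[0,:2]-[.4922,.0937];print("yellow",c,k,np.hypot(*d),np.degrees(np.arctan2(d[1],d[0])))
cv2.imwrite("pics/c4.png",cv2.resize(im[226:292,280:362],None,fx=8,fy=8,interpolation=cv2.INTER_CUBIC))
E
```

```text
red 14 [313.9 243.1] disc r 0.0218 dial -0.347
red 14 [313.9 243.1] bar r 0.0221 dial 0.83
red 17 [305.1 258.3] disc r 0.0356 dial 0.832
red 17 [305.1 258.3] bar r 0.0512 dial 1.208
t 5.45 tcp [0.4922 0.0938 0.2173] tooldial 0.844 F [0.1 0.  0.2] M [-0.09 -0.47  0.03] w 0.158
yellow [293.63461538 245.90384615] 52 0.05476678085871428 -14.804006203658433
```

View pics/c4.png

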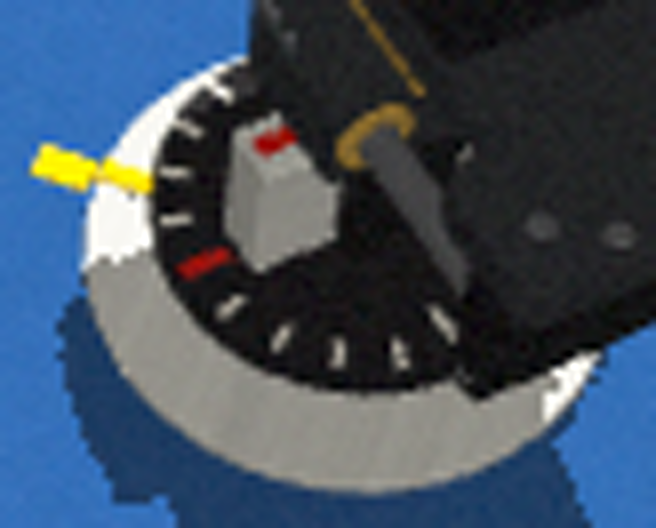

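The dial reads about 0.83–0.84 by both the red marks and the tool yaw. I'll check the chest yaw (index direction) once more before setting the number.

```bash
python3 - <<'E'
from h import *
C=np.array([.4922,.0937])
for n,p in(("top",[252.9,216.3]),("side",[287.5,247])):
    d=to_plane(n,p,.12)[0,:2]-C;print(n,np.hypot(*d),np.degrees(np.arctan2(d[1],d[0])))
im=cv2.imread("pics/top0.png");H,S,V=cv2.split(cv2.cvtColor(im,cv2.COLOR_BGR2HSV))
P=to_plane("top",big((H>95)&(H<125)&(S>120)&(V>60)),.12)[:,:2]-C
a=np.radians(-9.3);Q=P@np.array([[np.cos(a),-np.sin(a)],[np.sin(a),np.cos(a)]])
for nm,ax,sg in(("far",0,1),("near",0,-1),("left",1,1),("right",1,-1)):
    h=.11 if ax==0 else .15; o=1-ax
    m=(abs(Q[:,ax]*sg-h)<.012)&(abs(Q[:,o])<(.12 if ax==0 else .09))
    k,b=np.polyfit(Q[m,o],Q[m,ax],1)
    print(nm,m.sum(),"pos",Q[m,ax].mean().round(4),"yaw",(-9.3+np.degrees(np.arctan(k))*(-1 if ax==0 else 1)).round(2))
E
```

```text
top 0.06264241136960527 -10.335049273072006
side 0.06338000773385287 -8.525114019623063
far 131 pos 0.112 yaw -9.35
near 135 pos -0.1126 yaw -9.42
left 100 pos 0.1523 yaw -9.28
right 103 pos -0.1532 yaw -9.19
```

Chest yaw −9.3° is confirmed by all four lid edges. I'll turn the last 0.10 rad to 3 and pause.

```bash
python3 -m inch '[{"hand":1,"slide":[0,0,0],"yaw":0.05},{"hand":1,"slide":[0,0,0],"yaw":0.085},{"hand":1,"slide":[0,0,0],"yaw":0.1},{"hand":1,"slide":[0,0,0],"yaw":0.1},{"hand":1,"slide":[0,0,0],"yaw":0.1},{"hand":1,"slide":[0,0,0],"yaw":0.1},{"hand":1,"slide":[0,0,0],"yaw":0.1},{"hand":1,"slide":[0,0,0],"yaw":0.1},{"hand":1,"slide":[0,0,0],"yaw":0.1},{"hand":1,"slide":[0,0,0],"yaw":0.1}]'
python3 -c "
from h import *
dial()"
```

```text
time_s: 6.7
tcp_pos: [0.4922, 0.0939, 0.2173]
ee_rot: [[0.709, 0.705, 0.0], [0.705, -0.709, -0.0], [-0.0, 0.0, -1.0]]
wrist_force: [3.9, -4.4, 1.1]
gripper_width: 0.155
red 20 [315.2 243.8] disc r 0.0192 dial -0.365
red 20 [315.2 243.8] bar r 0.021 dial 0.928
red 18 [306.5 259.7] disc r 0.0349 dial 0.93
red 18 [306.5 259.7] bar r 0.0518 dial 1.271
t 6.75 tcp [0.4922 0.0939 0.2173] tooldial 0.945 F [ 2.4 -4.1  2.6] M [-1.36 -0.97 -0.02] w 0.161
```

```bash
python3 -m inch '[{"hand":1,"slide":[0.02,-0.04,0],"yaw":-0.08},{"hand":1,"slide":[0.02,-0.04,0],"yaw":-0.25},{"hand":1,"slide":[0.02,-0.04,0],"yaw":-0.42},{"hand":1,"slide":[0.02,-0.04,0],"yaw":-0.59},{"hand":1,"slide":[0.02,-0.04,0],"yaw":-0.76},{"hand":1,"slide":[0.02,-0.04,0],"yaw":-0.93},{"hand":1,"slide":[0.02,-0.04,0],"yaw":-1.1},{"hand":1,"slide":[0.02,-0.04,0],"yaw":-1.27},{"hand":1,"slide":[0.02,-0.04,0],"yaw":-1.42},{"hand":1,"slide":[0.02,-0.04,0],"yaw":-1.52}]'
python3 -c "
from h import *
dial()"
```

```text
time_s: 8.0
tcp_pos: [0.4922, 0.0935, 0.2173]
ee_rot: [[0.738, -0.675, -0.0], [-0.675, -0.738, -0.001], [0.0, 0.001, -1.0]]
wrist_force: [2.9, -3.9, 0.9]
gripper_width: 0.163
t 8.05 tcp [0.4922 0.0935 0.2173] tooldial -0.581 F [ 2.3 -4.   0.7] M [-1.25 -0.67 -0.07] w 0.153
```

```bash
python3 -m inch '[{"hand":1,"slide":[0.04,-0.06,0],"yaw":-0.12},{"hand":1,"slide":[0.04,-0.06,0],"yaw":-0.24},{"hand":1,"slide":[0.04,-0.06,0],"yaw":-0.32},{"hand":1,"slide":[0.04,-0.06,0],"yaw":-0.36},{"hand":1,"slide":[0.04,-0.06,0],"yaw":-0.36},{"hand":1,"slide":[0.04,-0.06,0],"yaw":-0.36},{"hand":1,"slide":[0.04,-0.06,0],"yaw":-0.36},{"hand":1,"slide":[0.04,-0.06,0],"yaw":-0.36},{"hand":1,"slide":[0.04,-0.06,0],"yaw":-0.36},{"hand":1,"slide":[0.04,-0.06,0],"yaw":-0.36}]'
python3 -c "
from h import *
im=dial()
cv2.imwrite('pics/c5.png',np.hstack([cv2.resize(im[215:305,270:370],None,fx=4,fy=4,interpolation=cv2.INTER_CUBIC),cv2.resize(capture('top')[207:297,197:297],None,fx=4,fy=4,interpolation=cv2.INTER_CUBIC)]))"
```

```text
time_s: 9.3
tcp_pos: [0.4923, 0.0932, 0.2171]
ee_rot: [[0.455, -0.89, -0.001], [-0.89, -0.456, 0.0], [-0.001, 0.001, -1.0]]
wrist_force: [-3.1, 1.0, 4.5]
gripper_width: 0.16
t 9.35 tcp [0.4923 0.0932 0.217 ] tooldial -0.936 F [-4.   2.   4.6] M [0.62 1.29 0.01] w 0.158
```

View pics/c5.png

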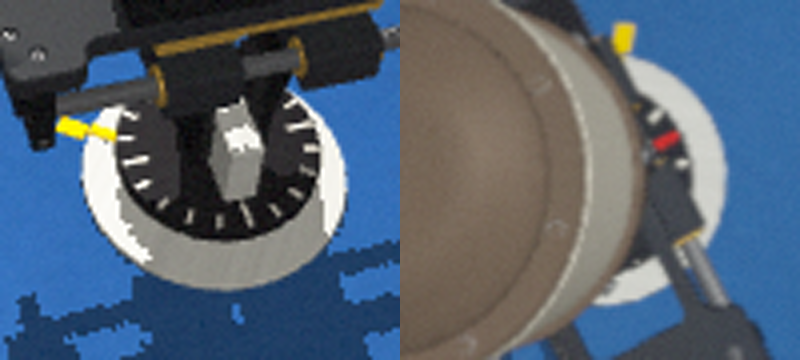

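```bash
python3 -c "
from h import *
im=capture('top');H,S,V=cv2.split(cv2.cvtColor(im,cv2.COLOR_BGR2HSV))
r=((H<7)|(H>173))&(S>110)&(V>60);r[:225]=0;r[270:]=0;r[:,:250]=0;r[:,285:]=0
c,k=cen(r)
d=to_plane('top',c,.143)[0,:2]-[.4922,.0937];print(c,k,np.hypot(*d),np.arctan2(d[1],d[0])+.1623)
dial()"
```

```text
[263.04 241.88] 25 0.03451568114638449 -0.9395872296313449
t 9.5 tcp [0.4923 0.0932 0.217 ] tooldial -0.936 F [-5.1  3.1  3.8] M [ 0.76  1.42 -0.02] w 0.159
```

The dial is on 17: −0.94 by the red mark in the top view and −0.936 by tool yaw. Next I turn left, unpressed, to about 0.30, just short of the search range.

```bash
python3 -m inch '[{"hand":1,"slide":[-0.05,0.06,0.04],"yaw":0.07},{"hand":1,"slide":[-0.05,0.06,0.04],"yaw":0.23},{"hand":1,"slide":[-0.05,0.06,0.04],"yaw":0.39},{"hand":1,"slide":[-0.05,0.06,0.04],"yaw":0.55},{"hand":1,"slide":[-0.05,0.06,0.04],"yaw":0.71},{"hand":1,"slide":[-0.05,0.06,0.04],"yaw":0.87},{"hand":1,"slide":[-0.05,0.06,0.04],"yaw":1.02},{"hand":1,"slide":[-0.05,0.06,0.04],"yaw":1.14},{"hand":1,"slide":[-0.05,0.06,0.04],"yaw":1.21},{"hand":1,"slide":[-0.05,0.06,0.04],"yaw":1.24}]'
python3 -m inch '[{"hand":1,"slide":[0,0,0],"yaw":0},{"hand":1,"slide":[0,0,0],"yaw":0}]'
python3 -c "
from h import *
dial()"
```

```text
time_s: 10.75
tcp_pos: [0.4924, 0.0936, 0.2173]
ee_rot: [[0.99, 0.142, 0.0], [0.142, -0.99, -0.0], [0.0, 0.0, -1.0]]
wrist_force: [-1.7, 0.8, 1.4]
gripper_width: 0.159
time_s: 11.0
tcp_pos: [0.4923, 0.0936, 0.2174]
ee_rot: [[0.99, 0.141, 0.0], [0.141, -0.99, -0.0], [0.0, 0.0, -1.0]]
wrist_force: [-1.9, -0.6, -1.1]
gripper_width: 0.157
red 10 [300.8 249. ] disc r 0.0383 dial 0.315
red 10 [300.8 249. ] bar r 0.0456 dial 0.855
t 11.05 tcp [0.4923 0.0936 0.2173] tooldial 0.304 F [ 0.2  0.2 -2. ] M [-0.04  0.07  0.05] w 0.16
```

```bash
python3 -m inch '[{"hand":1,"slide":[0,0,-0.1],"yaw":0},{"hand":1,"slide":[0,0,-0.2],"yaw":0},{"hand":1,"slide":[0,0,-0.2],"yaw":0},{"hand":1,"slide":[0,0,-0.2],"yaw":0}]'
python3 -c "
from h import *
for i in range(3):
  s=sense();print(s['tcp_pos'],s['wrist_force'],s['time_s']);capture('side')"
```

```text
time_s: 11.55
tcp_pos: [0.4923, 0.0936, 0.2159]
ee_rot: [[0.99, 0.142, 0.0], [0.142, -0.99, -0.0], [0.0, 0.0, -1.0]]
wrist_force: [-1.4, -0.6, 4.1]
gripper_width: 0.156
[0.49230931 0.09360058 0.21591024] [-1.3810719  -0.64053957  4.05258525] 11.55
[0.49231244 0.09359168 0.21589022] [-1.36473138 -1.04411885  4.27866541] 11.6
[0.49229777 0.09360563 0.21583536] [-1.80605717 -0.84611755  4.63220655] 11.65
```

```bash
python3 -m inch '[{"hand":1,"slide":[0,0,-0.04],"yaw":0},{"hand":1,"slide":[0,0,-0.08],"yaw":0},{"hand":1,"slide":[0,0,-0.08],"yaw":0},{"hand":1,"slide":[0,0,-0.08],"yaw":0}]'
```

```text
time_s: 12.2
tcp_pos: [0.4923, 0.0936, 0.2153]
ee_rot: [[0.99, 0.142, 0.0], [0.142, -0.99, -0.0], [0.0, 0.0, -1.0]]
wrist_force: [-2.9, -1.3, 6.8]
gripper_width: 0.159
```

At the plate the press reads 6.8 N. I'll sweep left in small steps at about 9 N, watching for a drop in force and height.

```bash
cat > f.py <<'E'
from h import *
v=[]
for i in range(3):
    s=sense();v.append(np.r_[s['tcp_pos'][2]*1000,s['wrist_force'],s['moment'][2],np.arctan2(s['ee_rot'][1,0],s['ee_rot'][0,0])+.1623]);
    if i<2: capture('side')
print('z,F,Mz,dial',np.mean(v,0).round(2),'Fz',[round(x[3],1) for x in v],s['time_s'])
E
python3 -m inch '[{"hand":1,"slide":[0,0,-0.02],"yaw":0.02},{"hand":1,"slide":[0,0,-0.02],"yaw":0.05},{"hand":1,"slide":[0,0,-0.02],"yaw":0.05}]' | grep force; python3 f.py
python3 -m inch '[{"hand":1,"slide":[0,0,0],"yaw":0.03},{"hand":1,"slide":[0,0,0],"yaw":0.05},{"hand":1,"slide":[0,0,0],"yaw":0.05}]' | grep force; python3 f.py
```

```text
wrist_force: [-3.8, -1.3, 7.1]
z,F,Mz,dial [ 2.1523e+02 -3.0800e+00 -8.6000e-01  7.1700e+00  1.0000e-02  3.5000e-01] Fz [np.float64(7.1), np.float64(7.1), np.float64(7.3)] 12.675
wrist_force: [-3.8, -0.9, 7.5]
z,F,Mz,dial [ 2.1522e+02 -3.6000e+00 -8.1000e-01  7.3000e+00 -6.0000e-02  4.0000e-01] Fz [np.float64(7.5), np.float64(6.6), np.float64(7.8)] 13.15
```

```bash

python3 -m inch '[{"hand":1,"slide":[-0.04,0,0],"yaw":0.03},{"hand":1,"slide":[-0.04,0,-0.02],"yaw":0.05},{"hand":1,"slide":[-0.04,0,-0.02],"yaw":0.05}]' | grep force; python3 f.py
python3 -m inch '[{"hand":1,"slide":[0,0,0],"yaw":0.03},{"hand":1,"slide":[0,0,0],"yaw":0.05},{"hand":1,"slide":[0,0,0],"yaw":0.05}]' | grep force; python3 f.py
```

```text
wrist_force: [-1.6, -1.3, 7.2]
z,F,Mz,dial [ 2.1519e+02 -2.4100e+00 -1.4000e+00  7.8100e+00 -6.0000e-02  4.5000e-01] Fz [np.float64(7.2), np.float64(8.1), np.float64(8.1)] 13.625
wrist_force: [-2.4, -1.1, 8.5]
z,F,Mz,dial [ 2.1516e+02 -2.7900e+00 -1.2000e+00  7.6600e+00 -7.0000e-02  5.0000e-01] Fz [np.float64(8.5), np.float64(7.6), np.float64(6.9)] 14.1
```

```bash

python3 -m inch '[{"hand":1,"slide":[0,0,0],"yaw":0.03},{"hand":1,"slide":[0,0,0],"yaw":0.06},{"hand":1,"slide":[0,0,0],"yaw":0.06}]' | grep force; python3 f.py
```

```text
wrist_force: [-2.1, -0.9, 7.9]
z,F,Mz,dial [ 2.1518e+02 -2.2900e+00 -1.3700e+00  7.7800e+00 -3.0000e-02  5.6000e-01] Fz [np.float64(7.9), np.float64(6.9), np.float64(8.6)] 14.575
```

```bash

python3 -m inch '[{"hand":1,"slide":[0,0,0],"yaw":0.03},{"hand":1,"slide":[0,0,0],"yaw":0.05},{"hand":1,"slide":[0,0,0],"yaw":0.05}]' | grep force; python3 f.py
```

```text
wrist_force: [-2.3, -0.5, 6.9]
z,F,Mz,dial [ 2.1517e+02 -2.4500e+00 -7.4000e-01  7.2700e+00 -7.0000e-02  6.1000e-01] Fz [np.float64(6.9), np.float64(7.6), np.float64(7.3)] 15.05
```

```bash

python3 -m inch '[{"hand":1,"slide":[0,0,0],"yaw":0.03},{"hand":1,"slide":[0,0,0],"yaw":0.05},{"hand":1,"slide":[0,0,0],"yaw":0.05}]' | grep force; python3 f.py
```

```text
wrist_force: [-3.2, -1.0, 7.4]
z,F,Mz,dial [ 2.1518e+02 -2.7800e+00 -9.8000e-01  7.6000e+00 -5.0000e-02  6.6000e-01] Fz [np.float64(7.4), np.float64(7.9), np.float64(7.5)] 15.525
```

```bash

python3 -m inch '[{"hand":1,"slide":[0,0,0],"yaw":0.03},{"hand":1,"slide":[0,0,0],"yaw":0.05},{"hand":1,"slide":[0,0,0],"yaw":0.05}]' | grep force; python3 f.py
```

```text
wrist_force: [-2.3, -1.4, 8.0]
z,F,Mz,dial [ 2.1515e+02 -2.1500e+00 -1.0200e+00  7.7900e+00  3.0000e-02  7.1000e-01] Fz [np.float64(8.0), np.float64(7.1), np.float64(8.2)] 16.0
```

```bash

python3 -m inch '[{"hand":1,"slide":[0,0,0],"yaw":0.03},{"hand":1,"slide":[0,0,0],"yaw":0.05},{"hand":1,"slide":[0,0,0],"yaw":0.05}]' | grep force; python3 f.py
```

```text
wrist_force: [-0.9, -0.4, 5.3]
z,F,Mz,dial [ 2.1478e+02 -1.2800e+00 -6.5000e-01  5.2200e+00 -3.0000e-02  7.6000e-01] Fz [np.float64(5.3), np.float64(5.2), np.float64(5.2)] 16.475
```

There is the drop: height falls 0.4 mm and the force goes from 7.8 to 5.2 N at dial ≈ 0.76. I'll press further in gently.

```bash

python3 -m inch '[{"hand":1,"slide":[0,0,-0.05],"yaw":0.01},{"hand":1,"slide":[0,0,-0.1],"yaw":0.01},{"hand":1,"slide":[0,0,-0.1],"yaw":0.01}]' | grep force; python3 f.py
```

```text
wrist_force: [-1.2, -0.9, 5.2]
z,F,Mz,dial [ 2.1383e+02 -1.3900e+00 -8.0000e-01  5.8200e+00  2.0000e-02  7.7000e-01] Fz [np.float64(5.2), np.float64(6.3), np.float64(5.9)] 16.95
```

```bash

python3 -m inch '[{"hand":1,"slide":[0,0,-0.12],"yaw":0},{"hand":1,"slide":[0,0,-0.25],"yaw":0},{"hand":1,"slide":[0,0,-0.38],"yaw":0},{"hand":1,"slide":[0,0,-0.5],"yaw":0},{"hand":1,"slide":[0,0,-0.6],"yaw":0},{"hand":1,"slide":[0,0,-0.68],"yaw":0},{"hand":1,"slide":[0,0,-0.68],"yaw":0}]' | grep force; python3 f.py
```

```text
wrist_force: [-2.1, -0.4, 5.7]
z,F,Mz,dial [207.01  -1.68  -0.86   5.6    0.     0.77] Fz [np.float64(5.7), np.float64(5.5), np.float64(5.6)] 17.925
```

```bash

python3 -m inch '[{"hand":1,"slide":[0,0,-0.06],"yaw":0},{"hand":1,"slide":[0,0,-0.09],"yaw":0},{"hand":1,"slide":[0,0,-0.09],"yaw":-0.03},{"hand":1,"slide":[0,0,-0.09],"yaw":-0.1},{"hand":1,"slide":[0,0,-0.09],"yaw":-0.18},{"hand":1,"slide":[0,0,-0.09],"yaw":-0.26},{"hand":1,"slide":[0,0,-0.09],"yaw":-0.34},{"hand":1,"slide":[0,0,-0.09],"yaw":-0.34}]' | grep force; python3 f.py
```

```text
wrist_force: [-1.7, -0.9, 6.5]
z,F,Mz,dial [ 2.0627e+02 -1.5800e+00 -1.0900e+00  6.4800e+00 -6.0000e-02  4.3000e-01] Fz [np.float64(6.5), np.float64(6.5), np.float64(6.5)] 19.025
```

```bash

python3 -m inch '[{"hand":1,"slide":[-0.02,0,0],"yaw":-0.08},{"hand":1,"slide":[-0.02,0,0],"yaw":-0.17},{"hand":1,"slide":[-0.02,0,0],"yaw":-0.26},{"hand":1,"slide":[-0.02,0,0],"yaw":-0.35},{"hand":1,"slide":[-0.02,0,0],"yaw":-0.44},{"hand":1,"slide":[-0.02,0,0],"yaw":-0.53},{"hand":1,"slide":[-0.02,0,0],"yaw":-0.6},{"hand":1,"slide":[-0.02,0,0],"yaw":-0.65},{"hand":1,"slide":[-0.02,0,0],"yaw":-0.65}]' | grep force; python3 f.py
```

```text
wrist_force: [-1.2, -2.7, 5.6]
z,F,Mz,dial [ 2.0628e+02 -1.0700e+00 -2.3000e+00  5.8600e+00 -5.0000e-02 -2.2000e-01] Fz [np.float64(5.6), np.float64(5.9), np.float64(6.1)] 20.25
```

```bash

python3 -m inch '[{"hand":1,"slide":[0,0,0],"yaw":-0.02},{"hand":1,"slide":[0,0,0],"yaw":-0.04},{"hand":1,"slide":[0,0,0],"yaw":-0.05},{"hand":1,"slide":[0,0,0],"yaw":-0.05}]' | grep force; python3 f.py
```

```text
wrist_force: [-1.0, -2.8, 6.3]
z,F,Mz,dial [ 2.0628e+02 -1.3200e+00 -2.4800e+00  5.7500e+00  3.0000e-02 -2.6000e-01] Fz [np.float64(6.3), np.float64(5.1), np.float64(5.8)] 20.85
```

```bash

python3 -m inch '[{"hand":1,"slide":[0,0,0],"yaw":-0.01},{"hand":1,"slide":[0,0,0],"yaw":-0.02},{"hand":1,"slide":[0,0,0],"yaw":-0.03},{"hand":1,"slide":[0,0,0],"yaw":-0.03}]' | grep force; python3 f.py
python3 -m inch '[{"hand":1,"slide":[0,0,0],"yaw":-0.01},{"hand":1,"slide":[0,0,0],"yaw":-0.02},{"hand":1,"slide":[0,0,0],"yaw":-0.02}]' | grep force; python3 f.py
```

```text
wrist_force: [-1.3, -2.3, 6.0]
z,F,Mz,dial [ 2.0628e+02 -1.1000e+00 -2.6300e+00  6.1200e+00  6.0000e-02 -2.9000e-01] Fz [np.float64(6.0), np.float64(6.1), np.float64(6.2)] 21.45
wrist_force: [-0.7, -1.6, 6.5]
z,F,Mz,dial [ 2.0629e+02 -8.2000e-01 -2.4100e+00  6.1800e+00  7.0000e-02 -3.1000e-01] Fz [np.float64(6.5), np.float64(5.7), np.float64(6.3)] 21.925
```

```bash
sed -i 's/round(2)/round(3)/' f.py
python3 -m inch '[{"hand":1,"slide":[0,0,0],"yaw":-0.01},{"hand":1,"slide":[0,0,0],"yaw":-0.02},{"hand":1,"slide":[0,0,0],"yaw":-0.02}]' | grep force; python3 f.py
```

```text
wrist_force: [-0.4, -2.9, 7.1]
z,F,Mz,dial [206.269  -1.17   -2.517   6.496   0.209  -0.334] Fz [np.float64(7.1), np.float64(6.2), np.float64(6.2)] 22.4
```

```bash
python3 -m inch '[{"hand":1,"slide":[0,0,0],"yaw":-0.01},{"hand":1,"slide":[0,0,0],"yaw":-0.01}]' | grep force; python3 f.py;python3 -c "
from h import *
dial(drop=.011)
im=capture('top');H,S,V=cv2.split(cv2.cvtColor(im,cv2.COLOR_BGR2HSV))
r=((H<7)|(H>173))&(S>110)&(V>60);r[:215]=0;r[290:]=0;r[:,:220]=0;r[:,290:]=0
c,k=cen(r)
d=to_plane('top',c,.132)[0,:2]-[.4922,.0937];print(c,k,np.hypot(*d),np.arctan2(d[1],d[0])+.1623)
"
```

```text
wrist_force: [-1.4, -2.0, 5.0]
z,F,Mz,dial [206.278  -1.207  -2.428   5.542   0.302  -0.344] Fz [np.float64(5.0), np.float64(5.4), np.float64(6.2)] 22.75
t 22.8 tcp [0.4922 0.0935 0.2063] tooldial -0.344 F [-1.1 -2.7  6.5] M [-0.62  0.28  0.33] w 0.158
[255.76923077 232.61538462] 13 0.0364434633510976 -0.3349040933687612
```

Torque rises steeply (0.2 to 0.3 N m per 0.01 rad of turn), so the stop is reached. I'll ease the twist off, rise 2 mm and then let go.

```bash
python3 -m inch '[{"hand":1,"slide":[0,0,0],"yaw":0.02},{"hand":1,"slide":[0,0,0.1],"yaw":0.02},{"hand":1,"slide":[0,0,0.2],"yaw":0.02},{"hand":1,"slide":[0,0,0.3],"yaw":0.02},{"hand":1,"slide":[0,0,0.3],"yaw":0.02}]' | grep force; python3 f.py
```

```text
wrist_force: [3.4, -3.7, 1.4]
z,F,Mz,dial [ 2.08541e+02  3.32400e+00 -4.22600e+00  9.92000e-01  9.20000e-02
 -3.25000e-01] Fz [np.float64(1.4), np.float64(1.1), np.float64(0.6)] 23.575
```

The lock holds: the dial is 8.8 mm in and the vertical load has dropped to about 1 N. I'll open the hand and retreat upwards.

```bash
python3 -m inch '[{"hand":0.75,"slide":[0,0,0],"yaw":0},{"hand":0.6,"slide":[0,0,0],"yaw":0},{"hand":0.5,"slide":[0,0,0],"yaw":0},{"hand":0.5,"slide":[0,0,0],"yaw":0},{"hand":0.5,"slide":[0,0,1.5],"yaw":0},{"hand":0.5,"slide":[0,0,4],"yaw":0},{"hand":0.5,"slide":[0,0,7],"yaw":0},{"hand":0.5,"slide":[0,0,10],"yaw":0}]'
python3 -m inch '[{"hand":0.5,"slide":[-1,4,0],"yaw":0},{"hand":0.5,"slide":[-2,9,0],"yaw":0},{"hand":0.5,"slide":[-2,14,0],"yaw":0},{"hand":0.5,"slide":[-2,19,0],"yaw":0},{"hand":0.5,"slide":[-2,24,0],"yaw":0},{"hand":0.5,"slide":[-2,26,0],"yaw":0},{"hand":0.5,"slide":[-2,26,0],"yaw":0}]'
python3 - <<'E'
from h import *
im=dial(drop=.0085);t=capture("top");b=im[170:350,220:420]
cv2.imwrite("pics/end.png",np.hstack([cv2.resize(t[160:340,120:380],None,fx=1.7,fy=1.7,interpolation=cv2.INTER_CUBIC),cv2.resize(b,None,fx=1.7,fy=1.7,interpolation=cv2.INTER_CUBIC)]))
E
```

```text
time_s: 24.58
tcp_pos: [0.4916, 0.0936, 0.3109]
ee_rot: [[0.883, -0.469, 0.001], [-0.469, -0.883, 0.001], [0.001, -0.001, -1.0]]
wrist_force: [0.3, -0.0, -0.9]
gripper_width: 0.497
time_s: 25.45
tcp_pos: [0.4714, 0.3545, 0.309]
ee_rot: [[0.884, -0.467, -0.0], [-0.467, -0.884, -0.0], [-0.0, 0.0, -1.0]]
wrist_force: [-0.1, 0.3, -0.3]
gripper_width: 0.498
t 25.5 tcp [0.4714 0.3534 0.309 ] tooldial -0.325 F [-0.4 -0.7  0.4] M [-0.05  0.02 -0.05] w 0.5
```

View pics/end.png

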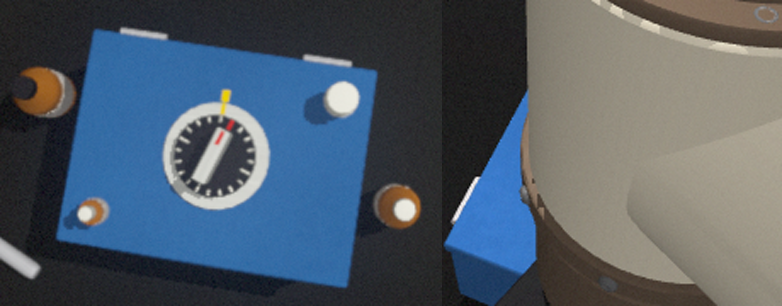

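The top view is clear. The dial is turned right with its red mark at crop (231,126), just right of the index, and its shadow on the ring has shrunk. The vial, jar and both bottles are standing where they were. I'll do one numeric check and then hand in.

```bash
python3 - <<'E'
from h import *
from station import finish_job
im=capture("top");H,S,V=cv2.split(cv2.cvtColor(im,cv2.COLOR_BGR2HSV))
r=((H<7)|(H>173))&(S>110)&(V>60);r[:215]=0;r[290:]=0;r[:,:220]=0;r[:,290:]=0
k,_,st,ce=cv2.connectedComponentsWithStats(r.astype(np.uint8),connectivity=8)
for i in range(1,k):
    for z in(.134,.167):
        d=to_plane("top",ce[i],z)[0,:2]-[.4922,.0937];print(st[i,4],z,np.hypot(*d).round(4),(np.arctan2(d[1],d[0])+.1623).round(3))
a=cv2.imread("pics/top0.png")
for nm,(x,y) in dict(vial=(174,286),jar=(320,218),a=(150,213),b=(354,281)).items():
    A=a[y-15:y+15,x-15:x+15];print(nm,"mean diff",cv2.absdiff(A,im[y-15:y+15,x-15:x+15]).mean().round(1))
print(finish_job())
E
```

```text
20 0.134 0.0348 -0.325
20 0.167 0.0352 -0.424
10 0.134 0.0182 -0.109
10 0.167 0.0188 -0.312
vial mean diff 4.1
jar mean diff 4.2
a mean diff 3.8
b mean diff 3.8
the job is handed in; nothing more can be done
None
```

I worked the dial through the whole sequence and it is locked in; the job was handed in at about 25.6 s with the robot clear of everything. `finish_job()` reports no verdict, so what follows is my own checks.

- **Number 3:** I turned left and paused about 1 s. The tool read 0.945 rad and the camera 0.93, against 0.942 for number 3.
- **Number 17:** I turned right and paused about 1 s. The tool read −0.936 rad and the camera −0.940, against −0.942.
- **Finding the spot:** Pressing at about 7–8 N while turning left, I felt the dial drop at about 0.76 rad. There I pressed it fully in (11 mm) with about 6 N.
- **Stop and release:** I turned right until the torque rose clearly to about 0.3 N m, then eased off. On rising, the dial stayed 8.8 mm in with only about 1 N of load left on the tool, and I let go.

**Last checks:**
- The final top view puts the dial at −0.31 to −0.33 rad.
- Its shadow on the ring had visibly shrunk.
- The vial, jar and both bottles look unchanged.

**What disagreed or could not be checked:**
- The tool read down to −0.344 rad at the stop, which is nominally −0.30. I put this down to gripper twist plus 0.01–0.02 rad of measuring error.
- The side view was blocked by the arm at the end. That the dial is still in after letting go rests on the shadow and on the marks fitting a pressed-in height, not on a direct height measurement.

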